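Set the bearing cap of an antenna rotator

TASK

The knurled cap on the antenna rotator's bearing head is only started on its thread: screw it down (clockwise from above) until it bottoms out on the neck, then back it off a quarter turn so that the bearing gets its running play. Finish while still gripping the cap there at rest, so that it cannot creep before it is locked, and leave the tin, the tape measure and the hex key where they lie.

Things in the scene. Friction and masses are not known exactly. Their poses are not given: they have to be found in the camera images.
- rotator: Bearing head of a small antenna rotator, fixed to the bench: square dark steel plate 100x100 mm and 10 mm thick with four screw heads (up to z = 16 mm) at its corners, on it a grey round housing of 80 mm diameter at its foot and 72 mm above, up to z = 42 mm, then a plain neck of 38 mm diameter up to z = 62 mm, on which the cap sits. Origin: centre of the plate's underside on the bench; z up along the cap's axis; a cable gland stands out to -x as far as 48 mm from the axis.
- bearing_cap: The round knurled metal cap, 44 mm in diameter and 32 mm tall, on top of the neck, coaxial with it and already started on its thread. Origin: centre of its underside, which is 62 mm above the bench when the cap is bottomed out and rises 4 mm for each turn that it is unscrewed; z up along its axis; a dark line on its top points along its x, so its yaw shows its turning. Beside it and beside the neck there is free room for fingers down to 42 mm above the bench.
- cap_top (a point): Centre of the cap's flat top, on the axis, 32 mm above the cap's underside.
- thread_turn (a joint): Angle of the cap on its thread in rad: 0 = bottomed out against the neck (hard stop), growing as it is unscrewed (counter-clockwise from above, right-hand thread); one turn is 6.28. It starts between 2.6 and 5.0. The thread drags with about 0.06 N m and the cap stays where it is left.
- parts_tin: Round open tin of small screws, 63 mm in diameter, 26 mm tall, loose, beside the rotator. Origin: centre of its underside.
- tape_measure: Orange tape measure, 67x75 mm, 35 mm tall, loose, beside the rotator. Origin: centre of its underside.
- hex_key: Dark L-shaped hex key, 34x93 mm, 7 mm thick, lying loose behind the rotator. Origin: centre of its underside.

How it is judged:
By the outcome, as a careful person would: the job done as asked, in the order asked, and still so for the second after the job is handed in, while the arm keeps its last pose, push and grip.
It also fails if it takes over 51 s, if anything falls off the work surface, if the arm or the gripper's body presses on something with over 40 N, if the wrist force passes 120 N, or if a joint passes its speed limit or range.

ROBOT

A 6-joint arm with a two-finger parallel gripper is mounted at the origin on a cart in front of the work surface, level with it; the furniture and walls round the work are solid. World frame = base frame: x ahead of the robot, y to its left, z up, the work surface at z = 0. Lengths are in mm, angles in rad, forces in N, time in s.
With the tool pointing down it reaches from about 300 to 775 mm from the base axis. Payload 14.6 kg.
Tool frame: the origin (TCP) lies at the very end of the fingers, on their centre line; the grasp point (between the pads) lies 19 mm behind it (manip.grip_point_offset is the distance from the TCP to the grasp point, in mm); z points along the fingers, y is the line along which they close (so a half turn about z gives the same grasp; the last joint's range is limited). The gripper opens to 94 mm and grips with 3 to 60 N. Pads are 16 mm wide; open, the fingers measure 119 mm over their backs; the gripper's body (75 mm by 177 mm) begins 78 mm behind the grasp point.
Start: joints at [-1.274, 0.3, 1.521, -0, 1.321, -0.067], TCP at [195.698, -513.996, 182.946] pointing down, gripper open.
Joint ranges: [-3.03, 3.03], [-0.79, 2.21], [0.23, 2.52], [-1.04, 4.18], [0, 3.07], [-2.55, 2.55]. Speed limits (rad/s): [2.22, 2.22, 2.57, 3.14, 3.14, 3.14].

INTERFACE

Orientations are given as [roll, pitch, yaw] about the fixed x, y, z axes, in that order (R = Rz(yaw) Ry(pitch) Rx(roll)).
In Python, from cell import telemetry, eyes, manip gives the robot as it stands.
- The arm moves only by the tool play_rows, never from a script. Its arguments are lists of equal length, an entry for each row: "translation": the shift along the world's x, y, z in m, a list of three; "yaw": the turn about the world's z in rad. A call has 1 to 12 rows; each row is the pose to reach, as a shift and turn from the pose commanded when the call began; what a row does not reach only later rows make up. A row lasts 1/8 s, in which the tool goes at most 62.5 mm and 10.7 degrees, less where a joint would pass 70% of its speed; a pose out of reach is approached as far as the arm can. A call with a gripper value outside its range is refused whole. "hand" is the opening, from 0 (shut) to 1 (fully open), set as the call begins (left out, the last holds). The fingers move at their own pace and stop on an object; "force" is the grip in N (left out, the last holds). Time passes only in rows, so rows that repeat a pose let the fingers close. It gives the time, the measured TCP pose, the force, the opening and the grip force at its end, in the units of the state.
- telemetry.read_state(): the state, without advancing time (a new reading comes with each control period).
- eyes.camera(name): name is "scene" or "top" or "wrist"; returns a dict with "pixels" (420x560x3 uint8, red, green, blue), "fx", "fy", "cx", "cy" (pixels), "cam_to_world" (4x4, takes a point from camera to world coordinates); the wrist camera has in their place "T_tool_cam" (4x4, takes a point from camera to tool coordinates, whose origin is the TCP and whose axes are the flange's). Camera axes: x right, y up, looking along -z (the intrinsics and any distortion apply to the point x, -y, -z); pixel columns grow to the right and rows downward; lengths in mm; the calibration is good to about 2 mm. A picture is of the moment at which its call begins: read the wrist's pose just before it. There is no depth.
- manip.sign_off(): hands the job in; it is judged then, once.
The state is a dict: "clock": time; "joints": joint angles; "qd": joint speeds; "effort": joint torques, N m; "eef_pos": TCP position; "eef_rot": TCP orientation; "wrist_force": force on the tool from outside, world axes, zero at the start; "moment": the same for the moment, N m; "finger_gap": finger opening in mm; "finger_force": force on a finger pad.
Only numpy, scipy, OpenCV 4.12 (cv2) and the standard library are available. Lean on these libraries where they do the work, as an engineer would, in place of code of your own. Each camera call takes 0.05 s, during which the arm holds its last target. There are 200 camera calls.

## Working session

There is one attempt and no reset: what is moved stays moved. The work goes in short steps, Python scripts to look and compute and a tool call to move; the robot and the scene stay as the last step left them, time stands still between calls to the robot, and variables do not carry over. Pictures are saved under pics/ and viewed, at most 10 in all, crops included, and the job is handed in when it is done.

Besides the shell and the picture viewer there is one more tool, called after ">>>" as a command line: name --pt "numbers of a row" for each row, then --argument value for the rest. play_rows: Moves the arm, as the interface text tells. Its arguments: {"type":"object","properties":{"translation":{"type":"array","items":{"type":"array","items":{"type":"number"}}},"yaw":{"type":"array","items":{"type":"number"}},"hand":{"type":"number"},"force":{"type":"number"}},"required":["translation","yaw"]}

```bash
mkdir -p pics; ls
python3 - <<'E'
from cell import telemetry, eyes, manip
import cv2,numpy as np
s=telemetry.read_state();print(s)
for n in("scene","top"):
    c=eyes.camera(n);cv2.imwrite(f"pics/{n}0.png",c["pixels"][:,:,::-1]);print(n,[c[k] for k in("fx","fy","cx","cy")],np.round(c["cam_to_world"],3).tolist(),[k for k in c])
E
```

```text
pics
{'clock': 0.0, 'joints': array([-1.27360143e+00,  3.00445697e-01,  1.52160651e+00,  9.61255809e-06,
        1.32070940e+00, -6.65972480e-02]), 'qd': array([ 0.00188605,  0.00057939, -0.00061599, -0.00166282,  0.0004976 ,
       -0.00100363]), 'effort': array([-2.12355910e-03, -5.31805193e+01, -3.52731550e+01,  7.07652443e-02,
        2.43665732e-02, -8.76095442e-05]), 'eef_pos': array([ 195.61399186, -513.71489905,  182.38952735]), 'eef_rot': array([-3.14042691e+00, -8.70817867e-05,  3.63789710e-01]), 'wrist_force': array([ 0.36691671, -0.36504782,  0.39523195]), 'moment': array([-0.03265988, -0.03806794,  0.00027911]), 'finger_force': 0.0, 'finger_gap': 93.92297772790518}
scene [485.8940541922271, 485.8940541922271, 272.1044691136912, 211.7691151983288] [[-0.636, 0.417, -0.649, -183.19], [-0.771, -0.341, 0.537, 487.019], [0.003, 0.842, 0.539, 655.251], [0.0, 0.0, 0.0, 1.0]] ['pixels', 'fx', 'fy', 'cx', 'cy', 'cam_to_world']
top [468.33372546736433, 468.33372546736433, 284.2571136183712, 205.15478906263652] [[0.004, 0.982, -0.187, 362.734], [-1.0, 0.008, 0.019, -65.083], [0.02, 0.187, 0.982, 922.201], [0.0, 0.0, 0.0, 1.0]] ['pixels', 'fx', 'fy', 'cx', 'cy', 'cam_to_world']
```

View pics/scene0.png

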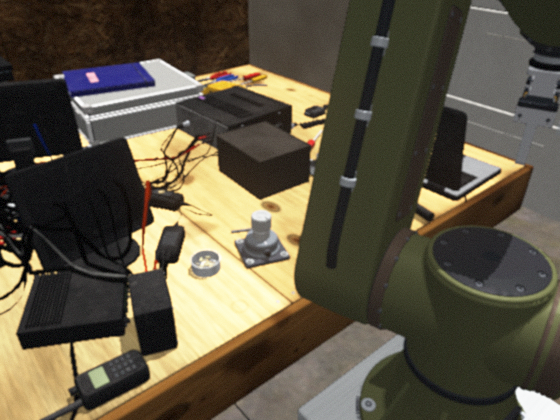

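View pics/top0.png

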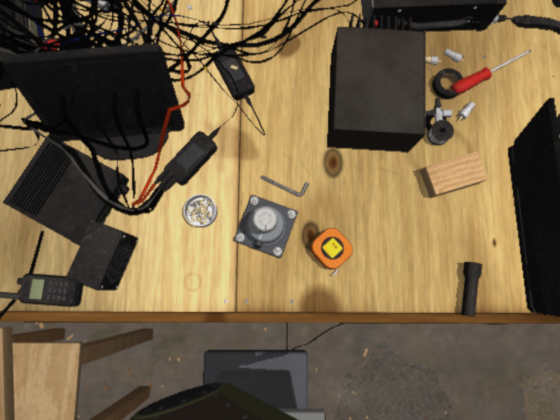

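The top view shows the rotator at about (266,224) with the cap at about (264,218). The tin is at (200,211), the tape at (332,248) and the hex key at (288,186). In the scene view the cap is at (261,217).

```bash
cat > h.py <<'E'
import numpy as np
def ray(c,u,v,M=None):
    M=c["cam_to_world"] if M is None else M
    d=np.array([(u-c["cx"])/c["fx"],-(v-c["cy"])/c["fy"],-1.0])
    return M[:3,3],M[:3,:3]@d
def plane(c,u,v,z,M=None):
    o,d=ray(c,u,v,M);return o+d*(z-o[2])/d[2]
E
python3 - <<'E'
from cell import eyes
import cv2,numpy as np
from h import *
t=eyes.camera("top");s=eyes.camera("scene")
for n,p,z in(("cap",(264.5,218.5),97),("tin",(200,211),26),("tape",(332,248),35),("hexa",(262,177),5),("hexb",(300,193),5),("plateL",(235,238),10),("plateT",(249,193),10),("plateR",(298,209),10),("plateB",(278,257),10)):print(n,plane(t,*p,z).round(0))
print("scene cap",plane(s,261,215,97).round(0))
a=cv2.resize(t["pixels"][170:270,180:360],None,fx=4,fy=4,interpolation=2)[:400,:]
b=cv2.resize(s["pixels"][195:275,215:305],None,fx=4,fy=4,interpolation=2)
o=np.zeros((400+0,720,3),np.uint8);o[:]=a[:, :720]
o2=np.zeros((590,720,3),np.uint8);o2[:400]=0
cv2.imwrite("pics/crop1.png",np.vstack([o])[:,:,::-1]);
E
```

```text
cap [495. -46.  97.]
tin [520.  81.  26.]
tape [ 449. -173.   35.]
hexa [595. -37.   5.]
hexb [ 562. -114.    5.]
plateL [470.  14.  10.]
plateT [560. -12.  10.]
plateR [ 529. -110.   10.]
plateB [434. -71.  10.]
scene cap [494. -43.  97.]
```

View pics/crop1.png

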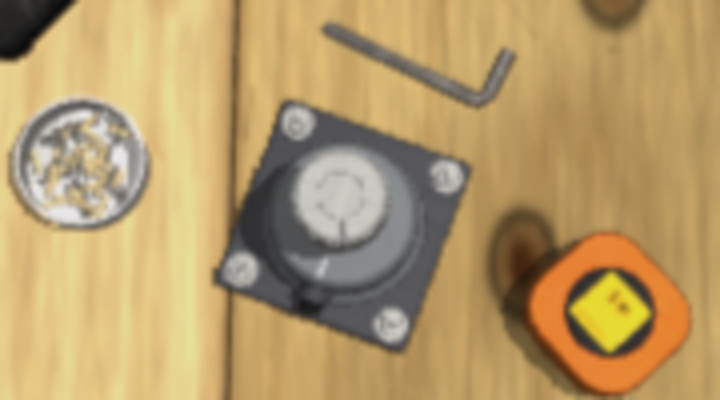

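The crop puts the cap top's centre at full-image pixel (265,218.3), and its dark line points down the image, roughly world -x. The gland is at about (257,245). The two views agree on the cap at about (494,-45). I'll move above it now and turn the wrist toward the counter-clockwise end of its range.

>>> play_rows --pt "0.025 0.04 0.01" --pt "0.05 0.08 0.01" --pt "0.075 0.12 0.01" --pt "0.1 0.16 0.01" --pt "0.125 0.2 0.01" --pt "0.15 0.24 0.01" --pt "0.18 0.285 0.01" --pt "0.21 0.33 0.01" --pt "0.24 0.375 0.01" --pt "0.27 0.42 0.01" --pt "0.299 0.468 0.01" --pt "0.299 0.468 0.01" --yaw '[0.17,0.34,0.51,0.68,0.85,1.02,1.19,1.36,1.53,1.7,1.87,2.04]' --hand 1 --force 30

```text
clock: 1.7
eef_pos: [495.7, -43.1, 192.5]
eef_rot: [-3.141, -0.001, 2.413]
wrist_force: [-0.1, -0.4, -0.0]
finger_gap: 93.7
finger_force: 0.0
```

>>> play_rows --pt "0 0 0" --pt "0 0 0" --pt "0 0 0" --pt "0 0 0" --pt "0 0 0" --pt "0 0 0" --pt "0 0 0" --pt "0 0 0" --pt "0 0 0" --pt "0 0 0" --yaw '[0.18,0.36,0.54,0.72,0.9,1.08,1.26,1.4,1.4,1.4]'

```text
clock: 2.95
eef_pos: [494.6, -46.0, 192.9]
eef_rot: [3.141, -0.0, -2.483]
wrist_force: [-0.0, -0.6, -0.4]
finger_gap: 93.9
finger_force: 0.0
```

Run:
```python
from cell import telemetry, eyes
import cv2,numpy as np
s=telemetry.read_state();print(s["clock"],s["joints"].round(3),s["eef_pos"],s["eef_rot"])
c=eyes.camera("wrist");cv2.imwrite("pics/w1.png",c["pixels"][:,:,::-1]);print(c["fx"],c["cx"],c["cy"],c["T_tool_cam"].round(3).tolist())
```

```text
2.95 [-0.166  0.173  1.654  0.     1.315 -2.396] [494.63907337 -45.98631739 192.87695353] [ 3.14144847e+00 -1.08991555e-04 -2.48256147e+00]
315.4216209848303 274.3286285696216 203.46361389903927 [[-0.001, 0.959, 0.283, 83.455], [1.0, 0.001, 0.0, 1.18], [0.0, 0.283, -0.959, -201.397], [0.0, 0.0, 0.0, 1.0]]
```

View pics/w1.png

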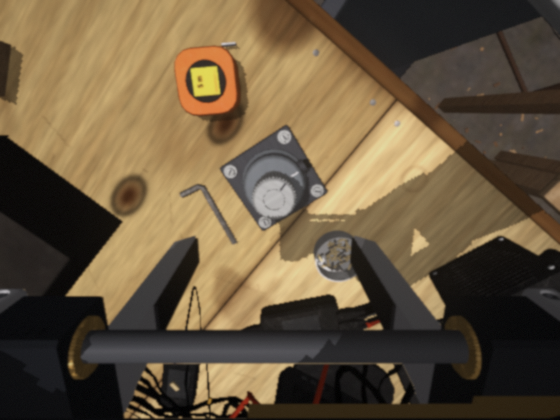

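The wrist view shows the cap top at about (273,197), with its line running up-right. The fingers sit left and right, so the cap will stay visible while gripped.

```bash
cat >> h.py <<'E'
from scipy.spatial.transform import Rotation as R
def wrist():
    from cell import telemetry, eyes
    s=telemetry.read_state();c=eyes.camera("wrist")
    T=np.eye(4);T[:3,:3]=R.from_euler("xyz",s["eef_rot"]).as_matrix();T[:3,3]=s["eef_pos"]
    return s,c,T@c["T_tool_cam"]
E
python3 - <<'E'
import cv2
from h import *
s,c,M=wrist()
im=c["pixels"];g=cv2.cvtColor(im,cv2.COLOR_RGB2GRAY)
cv2.imwrite("pics/w1c.png",cv2.resize(im[145:245,213:333],None,fx=6,fy=6,interpolation=2)[:,:,::-1])
for u,v in((273,195),(320,190),(240,195),(225,168)):print(plane(c,u,v,96 if u==273 else 16,M).round(1))
E
```

```text
[491.5 -48.7  96. ]
[468.    6.1  16. ]
[533.6 -68.3  16. ]
[ 517.4 -102.6   16. ]
```

View pics/w1c.png

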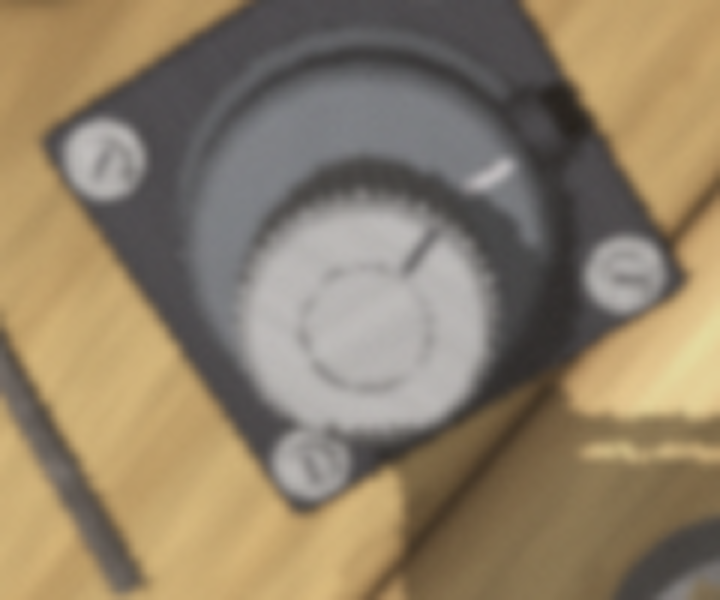

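The cap top's centre is at crop (367,325), and the dark line runs from (407,272) to (437,230). Screw heads are at (105,158), (312,462) and (625,272).

Run:
```python
from h import *
s,c,M=wrist()
P=lambda x,y,z:plane(c,213+x/6-.4,145+y/6-.4,z,M)
C=P(367,325,96);print(C)
for q in((407,272),(437,230)):
    d=P(*q,96)-C;print(np.arctan2(d[1],d[0]),np.hypot(*d[:2]))
print("radius",[np.linalg.norm(P(*q,96)-C) for q in((245,325),(493,325),(367,436))])
S=[P(*q,16) for q in((105,158),(312,462),(625,272))];print(S,"centre",(S[0]+S[2])/2)
d=S[0]-S[1];print("rot yaw edge",np.arctan2(d[1],d[0]),np.linalg.norm(d))
```

```text
[494.13240417 -45.77522143  96.        ]
-3.1115995873200917 11.04067550053185
-3.1002474592823686 19.502993413322777
radius [np.float64(19.960754694772675), np.float64(20.615119154027088), np.float64(19.181460594374)]
[array([516.57212   , -95.58804304,  16.        ]), array([542.83785774, -23.01053786,  16.        ]), array([470.38765313,   2.80966402,  16.        ])] centre [493.47988657 -46.38918951  16.        ]
rot yaw edge -1.9180321513884886 77.18408668219892
```

The axis is at (494,-46), so the TCP is already over it. The cap's yaw is about 3.18 and the rotator's about -0.35. I'll descend 130 mm and close.

>>> play_rows --pt "0 0 -0.03" --pt "0 0 -0.06" --pt "0 0 -0.09" --pt "0 0 -0.115" --pt "0 0 -0.13" --pt "0 0 -0.13" --pt "0 0 -0.13" --yaw '[0,0,0,0,0,0,0]'

```text
clock: 3.98
eef_pos: [495.2, -46.1, 63.9]
eef_rot: [-3.141, 0.001, -2.48]
wrist_force: [0.5, 0.1, 0.7]
finger_gap: 93.9
finger_force: 0.0
```

>>> play_rows --pt "0 0 0" --pt "0 0 0" --pt "0 0 0" --pt "0 0 0" --pt "0 0 0" --pt "0 0 0" --pt "0 0 0" --pt "0 0 0" --yaw '[0,0,0,0,0,0,0,0]' --hand 0 --force 30

```text
clock: 4.97
eef_pos: [495.0, -46.3, 63.1]
eef_rot: [-3.141, 0.0, -2.48]
wrist_force: [3.2, -4.9, 1.1]
finger_gap: 43.2
finger_force: 30.0
```

Run:
```python
import cv2
from h import *
s,c,M=wrist()
print({k:np.round(s[k],3) for k in("clock","eef_pos","eef_rot","wrist_force","moment","finger_gap","finger_force")})
cv2.imwrite("pics/g1.png",cv2.resize(c["pixels"][190:340,174:374],None,fx=4,fy=4,interpolation=2)[:,:,::-1])
```

```text
{'clock': np.float64(4.975), 'eef_pos': array([494.999, -46.297,  63.111]), 'eef_rot': array([-3.141,  0.   , -2.48 ]), 'wrist_force': array([ 3.219, -4.873,  1.101]), 'moment': array([-0.706, -0.596, -0.092]), 'finger_gap': np.float64(43.181), 'finger_force': np.float64(29.993)}
```

View pics/g1.png

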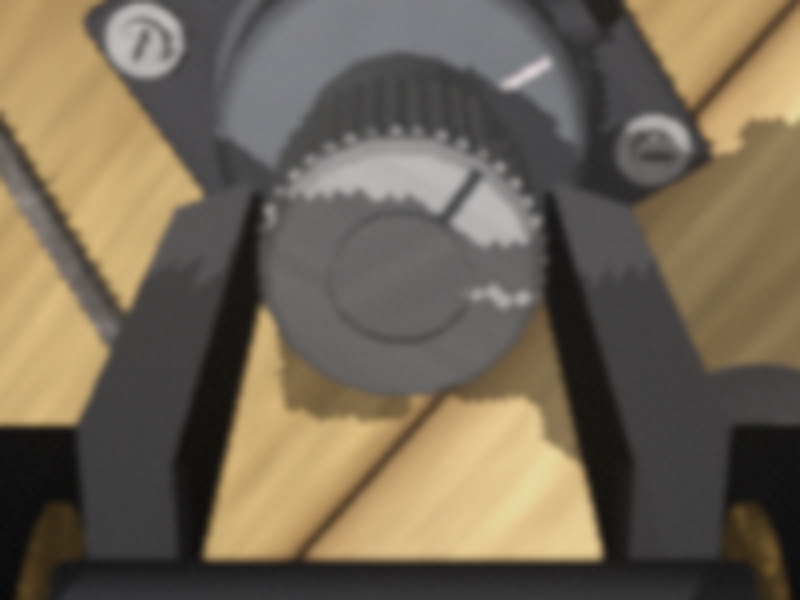

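The cap is gripped, with its line visible from (442,222) to (475,172) in the crop. I'll turn it clockwise while following the pitch at 0.64 mm/rad.

>>> play_rows --pt "0 0 -0.0001" --pt "0 0 -0.0002" --pt "0 0 -0.0003" --pt "0 0 -0.0004" --pt "0 0 -0.0005" --pt "0 0 -0.0006" --pt "0 0 -0.0007" --pt "0 0 -0.0008" --pt "0 0 -0.0009" --pt "0 0 -0.001" --pt "0 0 -0.0011" --pt "0 0 -0.0011" --yaw '[-0.15,-0.3,-0.45,-0.6,-0.75,-0.9,-1.05,-1.2,-1.35,-1.5,-1.65,-1.8]'

```text
clock: 6.52
eef_pos: [495.5, -45.1, 62.1]
eef_rot: [3.139, -0.0, 1.999]
wrist_force: [7.9, 6.2, -2.8]
finger_gap: 42.8
finger_force: 30.0
```

```bash
cat > st.py <<'E'
from h import *
from cell import telemetry
s=telemetry.read_state()
print({k:np.round(s[k],3) for k in("clock","eef_pos","eef_rot","wrist_force","moment","joints","finger_gap","finger_force")})
E
python3 st.py
```

```text
{'clock': np.float64(6.525), 'eef_pos': array([495.55 , -45.123,  62.07 ]), 'eef_rot': array([ 3.139, -0.   ,  1.999]), 'wrist_force': array([ 7.931,  6.245, -2.835]), 'moment': array([ 1.035, -1.736,  0.09 ]), 'joints': array([-0.165,  0.324,  1.795,  0.002,  1.021, -0.595]), 'finger_gap': np.float64(42.795), 'finger_force': np.float64(29.977)}
```

>>> play_rows --pt "0.0005 0.0003 -0.0001" --pt "0.0008 0.0005 -0.0002" --pt "0.0008 0.0005 -0.0003" --pt "0.0008 0.0005 -0.0004" --pt "0.0008 0.0005 -0.0005" --pt "0.0008 0.0005 -0.0006" --pt "0.0008 0.0005 -0.0007" --pt "0.0008 0.0005 -0.0008" --pt "0.0008 0.0005 -0.0008" --pt "0.0008 0.0005 -0.0008" --yaw '[-0.15,-0.3,-0.45,-0.6,-0.75,-0.9,-1.05,-1.2,-1.2,-1.2]'

```text
clock: 7.78
eef_pos: [496.6, -45.4, 61.3]
eef_rot: [3.14, -0.002, 0.804]
wrist_force: [7.8, -0.2, -3.3]
finger_gap: 43.1
finger_force: 30.0
```

```bash
python3 st.py
```

```text
{'clock': np.float64(7.775), 'eef_pos': array([496.555, -45.409,  61.318]), 'eef_rot': array([ 3.14e+00, -2.00e-03,  8.04e-01]), 'wrist_force': array([ 7.762, -0.233, -3.252]), 'moment': array([-4.260e-01, -1.715e+00,  1.000e-03]), 'joints': array([-0.165,  0.327,  1.793,  0.   ,  1.019,  0.602]), 'finger_gap': np.float64(43.09), 'finger_force': np.float64(29.98)}
```

>>> play_rows --pt "0.0004 0 -0.0001" --pt "0.0004 0 -0.0001" --pt "0.0004 0 -0.0002" --pt "0.0004 0 -0.0002" --pt "0.0004 0 -0.0002" --yaw '[-0.08,-0.16,-0.24,-0.32,-0.4]'

```text
clock: 8.4
eef_pos: [496.7, -45.7, 61.0]
eef_rot: [3.14, -0.002, 0.401]
wrist_force: [6.4, -3.9, -3.1]
finger_gap: 43.0
finger_force: 30.0
```

```bash
python3 st.py
```

```text
{'clock': np.float64(8.4), 'eef_pos': array([496.686, -45.697,  61.025]), 'eef_rot': array([ 3.14e+00, -2.00e-03,  4.01e-01]), 'wrist_force': array([ 6.357, -3.93 , -3.108]), 'moment': array([-0.937, -1.364,  0.054]), 'joints': array([-0.165,  0.328,  1.793, -0.   ,  1.019,  1.004]), 'finger_gap': np.float64(42.964), 'finger_force': np.float64(29.979)}
```

>>> play_rows --pt "0 0 0" --pt "0 0 -0.0001" --pt "0 0 -0.0001" --pt "0 0 -0.0001" --yaw '[-0.06,-0.12,-0.18,-0.24]'

```text
clock: 8.9
eef_pos: [496.8, -45.9, 61.0]
eef_rot: [3.14, -0.002, 0.163]
wrist_force: [11.8, -1.3, -2.4]
finger_gap: 43.3
finger_force: 30.0
```

```bash
python3 st.py
python3 - <<'E'
import cv2
from h import *
s,c,M=wrist()
cv2.imwrite("pics/g2.png",cv2.resize(c["pixels"][190:340,174:374],None,fx=4,fy=4,interpolation=2)[:,:,::-1])
E
```

```text
{'clock': np.float64(8.9), 'eef_pos': array([496.8  , -45.86 ,  60.977]), 'eef_rot': array([ 3.14e+00, -2.00e-03,  1.63e-01]), 'wrist_force': array([11.788, -1.271, -2.414]), 'moment': array([-0.524, -2.561,  0.936]), 'joints': array([-1.650e-01,  3.280e-01,  1.792e+00, -1.000e-03,  1.019e+00,
        1.243e+00]), 'finger_gap': np.float64(43.34), 'finger_force': np.float64(29.989)}
```

View pics/g2.png

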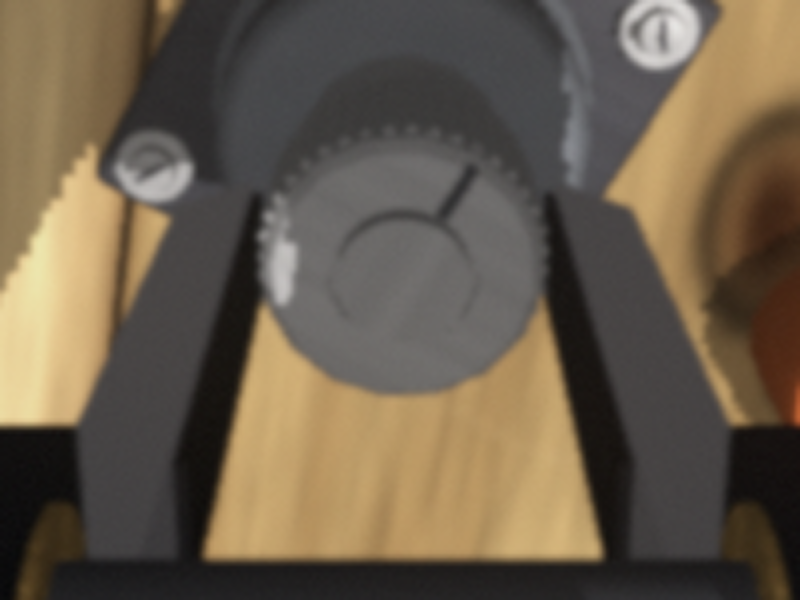

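The line, from (440,218) to (473,168), has hardly moved relative to the gripper, and the moment has jumped to 0.94 N m. The cap's yaw now nearly matches the rotator's, which suggests the stop. A little more turn will confirm it.

>>> play_rows --pt "0 0 0" --pt "0 0 0" --pt "0 0 0" --yaw '[-0.05,-0.1,-0.1]'

```text
clock: 9.32
eef_pos: [496.3, -45.9, 61.0]
eef_rot: [3.14, -0.001, 0.064]
wrist_force: [2.5, -5.7, 0.8]
finger_gap: 43.2
finger_force: 30.0
```

```bash
python3 st.py
python3 - <<'E'
import cv2
from h import *
s,c,M=wrist()
cv2.imwrite("pics/g3.png",cv2.resize(c["pixels"][190:340,174:374],None,fx=4,fy=4,interpolation=2)[:,:,::-1])
E
```

```text
{'clock': np.float64(9.325), 'eef_pos': array([496.325, -45.943,  61.014]), 'eef_rot': array([ 3.14e+00, -1.00e-03,  6.40e-02]), 'wrist_force': array([ 2.491, -5.732,  0.823]), 'moment': array([-1.198, -0.613,  0.621]), 'joints': array([-1.650e-01,  3.280e-01,  1.793e+00, -1.000e-03,  1.020e+00,
        1.342e+00]), 'finger_gap': np.float64(43.169), 'finger_force': np.float64(29.995)}
```

View pics/g3.png

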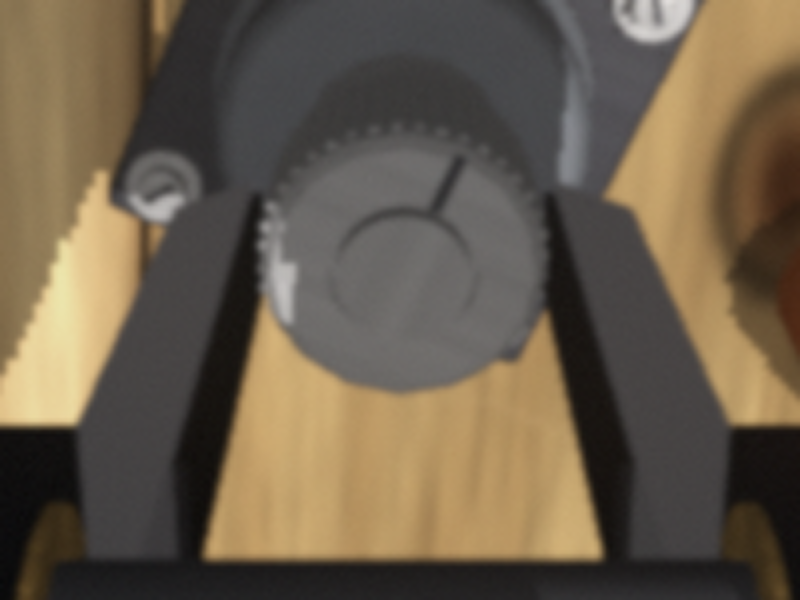

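The line has slipped in the grip to (432,212)–(460,158) while the tool turned 0.1 rad more, so the cap is bottomed out. Now I'll back off 1.57 rad and check the line.

>>> play_rows --pt "0 0 0.0001" --pt "0 0 0.0002" --pt "0 0 0.0003" --pt "0 0 0.0004" --pt "0 0 0.0005" --pt "0 0 0.0006" --pt "0 0 0.0007" --pt "0 0 0.0008" --pt "0 0 0.0009" --pt "0 0 0.001" --pt "0 0 0.001" --pt "0 0 0.001" --yaw '[0.1,0.25,0.4,0.55,0.7,0.85,1.0,1.15,1.3,1.45,1.57,1.57]'

```text
clock: 10.88
eef_pos: [496.0, -45.4, 61.9]
eef_rot: [3.141, -0.0, 1.633]
wrist_force: [-0.5, -0.7, 3.5]
finger_gap: 43.4
finger_force: 30.0
```

>>> play_rows --pt "0 0 0" --pt "0 0 0" --yaw '[0,0]'

```text
clock: 11.12
eef_pos: [496.0, -45.4, 61.9]
eef_rot: [3.141, -0.0, 1.632]
wrist_force: [0.4, 0.0, 3.1]
finger_gap: 43.0
finger_force: 30.0
```

```bash
python3 st.py
python3 - <<'E'
import cv2
from h import *
s,c,M=wrist()
cv2.imwrite("pics/g4.png",cv2.resize(c["pixels"][190:340,174:374],None,fx=4,fy=4,interpolation=2)[:,:,::-1])
# cap-line angle in the tool-fixed camera: top plane 34 mm above the TCP, so the same for all pictures
T=c["T_tool_cam"]
f=lambda x,y:plane(c,174+x/4-.4,190+y/4-.4,-34.,T)[:2]
# dark line: darkest angle in the ring 12..19 mm around the centre
Ti=np.linalg.inv(T)
def pix(p):
    q=Ti@np.array([*p,1.]);return c["cx"]+c["fx"]*q[0]/-q[2],c["cy"]-c["fy"]*q[1]/-q[2]
for n in("g1","g2","g3","g4"):
    g=cv2.cvtColor(cv2.imread(f"pics/{n}.png"),cv2.COLOR_BGR2GRAY).astype(np.float32)
    C=f(402,273);a=np.arange(-np.pi,np.pi,.005);v=[]
    for r in np.arange(13,18.,.5):
        P=np.array([pix((C[0]+r*np.cos(t),C[1]+r*np.sin(t),-34.)) for t in a])
        v.append(cv2.remap(g,((P[:,0]-174+.4)*4).astype(np.float32),((P[:,1]-190+.4)*4).astype(np.float32),1)[:,0])
    v=np.mean(v,0);w=v-cv2.blur(v[:,None],(1,161))[:,0]
    i=np.argmin(w);sl=slice(i-20,i+21);k=np.clip(-w[sl],0,None);print(n,C,(a[sl]*k).sum()/k.sum(),w[i])
E
```

```text
{'clock': np.float64(11.125), 'eef_pos': array([495.995, -45.396,  61.872]), 'eef_rot': array([ 3.141, -0.   ,  1.632]), 'wrist_force': array([0.446, 0.019, 3.146]), 'moment': array([-0.033, -0.276, -0.011]), 'joints': array([-0.165,  0.326,  1.792,  0.   ,  1.023, -0.226]), 'finger_gap': np.float64(43.021), 'finger_force': np.float64(30.0)}
g1 [ 0.86599028 -1.47690204] 0.6070588971401788 -81.77939
g2 [ 0.86599028 -1.47690204] 0.5592585770756102 -47.72616
g3 [ 0.86599028 -1.47690204] 0.43571765531191725 -46.41131
g4 [ 0.86599028 -1.47690204] 0.4607949732565849 -47.719517
```

View pics/g4.png

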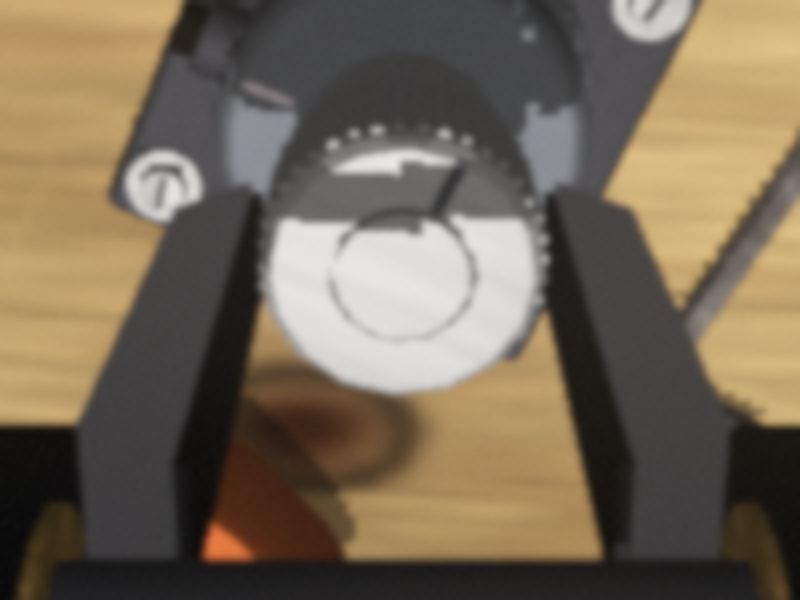

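Tool yaw minus line angle gives a cap yaw of about -0.38 at the stop and 1.17 now. That is a back-off of 1.55 ±0.02, so I'll add a 0.02 trim and hold.

>>> play_rows --pt "0 0 0" --pt "0 0 0" --pt "0 0 0" --pt "0 0 0" --yaw '[0.02,0.02,0.02,0.02]'

```text
clock: 11.68
eef_pos: [496.0, -45.4, 61.9]
eef_rot: [3.141, -0.0, 1.654]
wrist_force: [0.2, -0.0, 6.3]
finger_gap: 43.2
finger_force: 30.0
```

```bash
python3 st.py; python3 -c "
from cell import manip;print(manip.sign_off())"
```

```text
{'clock': np.float64(11.675), 'eef_pos': array([496.003, -45.405,  61.883]), 'eef_rot': array([ 3.141, -0.   ,  1.654]), 'wrist_force': array([ 0.206, -0.032,  6.293]), 'moment': array([ 0.016, -0.279, -0.012]), 'joints': array([-0.165,  0.326,  1.792,  0.   ,  1.023, -0.248]), 'finger_gap': np.float64(43.204), 'finger_force': np.float64(30.001)}
the job is handed in; nothing more can be done
None
```

I screwed the cap down to its stop, backed it off about a quarter turn (roughly 1.57 rad by the cap's line and the wrist angle), and handed in at 11.7 s still gripping it at 30 N; the arm touched only the cap, so the tin, tape measure and hex key should lie as they were.

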